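# Index the striker wheel and seat its peg

## Task

The striker wheel of this garden bird-scarer still lacks its peg. Without taking the red peg out of its rack yet, turn the wheel with light fingertip pressure on its rim until the peg hole (red band across the rim, hidden underneath at the start) is straight up and let the wheel come to rest; then take the red-headed peg from the rack and push it gently fully home in the hole, and leave it standing upright. Never press hard on the wheel, and leave the other pegs and the things on the table where they are.

Things in the scene. Friction and masses are not known exactly. Their poses are not given: they have to be found in the camera images.
- stand: stand screwed to the table, carrying the wheel; origin at the centre of its underside, y along the axle. Two upright pine side boards, 210 mm long (x), 12 mm thick, one 5 mm beside each face of the wheel (inner faces 46 mm apart), tops 185 mm above the table, 15 mm below the mean top of the rim; plywood foot 250 by 120 by 12 mm; open at both ends.
- wheel (a joint): angle of the plywood striker wheel (rad, no end stops). 0 or any multiple of 2 pi = peg hole straight up; grows as the top of the rim moves along the stand's +x. Free on a level axle with slight bearing friction (about 0.03 N m), so it stays where it is left. Starts between 1.9 and 4.4.
- wheel_top (a point): fixed point 200 mm above the table, 90 mm over the axle: MEAN top of the rim, mid-width; axes those of the stand (z up, y along the axle, x level along the rim's travel). Wheel 180 mm across, 36 mm wide, bored off centre by 3 to 7.5 mm, which way is unknown: its top rises and falls by that much as it turns. Rim hard and smooth: two 10 mm flanges, 16 mm core up to 2 mm lower between.
- hole (a point): middle of the mouth of the peg hole in the wheel's rim, about 90 mm from the axle (give or take the off-centre bore); it turns with the wheel, its z axis points out of the hole. The hole is 16 by 16 mm and 34 mm deep, marked by a red band painted across the rim either side of it.
- peg_red_head (a point): centre of the head of the red peg. The head is a red cylinder 22 mm across and 40 mm tall; below it is a round pale wood shank 12 mm across and 30 mm long with a 4 mm chamfered foot, so the foot is 50 mm below this point and the head's flat underside 20 mm below it. 30 g. At the start it stands in one of the rack's three holes with its head resting on the rack's top.
- peg_blue_head (a point): centre of the head of an identical peg with a blue head, to be left in the rack.
- peg_plain_head (a point): centre of the head of an identical peg with a yellow head, to be left in the rack.
- rack: dark wood peg rack fixed to the table, 60 (x) by 170 (y) by 42 mm tall; origin at the centre of its underside. Three holes 14 mm wide, 36 mm deep, in a row along its y axis at -55, 0 and +55 mm.
- glue: white glue bottle with blue label, 60 mm across, 170 mm tall, bystander; origin at the centre of its underside.
- mug: blue mug, 80 mm across, 95 mm tall, bystander; origin at the centre of its underside.
- screwdriver: loose screwdriver lying on the table, bystander.
- hammer: loose hammer lying on the table, bystander.

How it is judged:
By the outcome, as a careful person would: the job done as asked, in the order asked, and still so for the second after the job is handed in, with the robot touching nothing.
It also fails if it takes over 72 s, if anything falls off the work surface, if the arm or the gripper's body presses on something with over 40 N, if the wrist force passes 120 N, or if a joint passes its speed limit or range.

## Robot

A 6-joint arm with a two-finger parallel gripper is mounted at the origin on the work surface. World frame = base frame: x ahead of the robot, y to its left, z up, the work surface at z = 0. Lengths are in m, angles in rad, forces in N, time in s.
With the tool pointing down it reaches from about 0.225 to 0.875 m from the base axis. Payload 3.4 kg.
Tool frame: the origin (TCP) lies on the centre line of the jaws, within the pads' length; the fingertips stand 17 mm ahead of it and the grasp point (between the pads) lies 2 mm behind it; z points along the fingers, y is the line along which they close (so a half turn about z gives the same grasp; the last joint's range is limited). The gripper opens to 85 mm and grips with 20 to 120 N. Pads are 22 mm wide; open, the fingers measure 114 mm over their backs; the gripper's body (76 mm by 85 mm) begins 54 mm behind the grasp point. The pads swing forward as they close: fully open they stand 13 mm farther back than shut.
Start: joints at [1.181, 0.276, 1.505, -0, 1.361, -0.121], TCP at [0.153, 0.554, 0.214] pointing down, gripper open.
Joint ranges: [-2.89, 2.89], [-0.75, 2.08], [0.22, 2.7], [-1.18, 4.32], [0.11, 2.71], [-2.7, 2.7]. Speed limits (rad/s): [2.57, 2.57, 3.14, 3.14, 3.14, 3.14].

## Interface

Orientations are given as a unit quaternion [w, x, y, z].
In Python, from rig import manip gives the robot as it stands.
- The arm moves only by the tool move_arm, never from a script. Its argument "steps" is one flat list of numbers, 7 for each row, row after row: the turn, a rotation vector about the world's x, y, z normalised to -1 to 1, where 1 is 360 degrees, then the shift along the world's x, y, z normalised to -1 to 1, where 1 is 1 m, then the opening, from -1 (shut) to 1 (fully open). A call has exactly 10 rows; each row is the pose to reach, as a shift and turn from the pose commanded when the call began, turning the shorter way round; what a row does not reach only later rows make up. A row lasts 1/10 s, in which the tool goes at most 50 mm and 8.59 degrees, less where a joint would pass 70% of its speed; a pose out of reach is approached as far as the arm can. A call with a number of a shift or a turn outside -1 to 1 is refused whole. A call with a gripper value outside its range is refused whole. The fingers move at their own pace and stop on an object; "squeeze" is the grip in N (left out, the last holds). Time passes only in rows, so rows that repeat a pose let the fingers close, or fill a call up. It gives the time, the measured TCP pose, the force, the opening and the grip force at its end, in the units of the state.
- manip.get_state(): the state, without advancing time (a new reading comes with each control period).
- manip.get_image(name): name is "scene" or "top" or "wrist"; returns a dict with "pixels" (400x640x3 uint8, blue, green, red), "fx", "fy", "cx", "cy" (pixels), "D" ([k1, k2, p1, p2, k3] as OpenCV has them; the pictures are not rectified), "R" (3x3) and "t" (3): a world point X has camera coordinates R X + t. Camera axes: x right, y down, z forward; pixel columns grow to the right and rows downward; lengths in m; the calibration is good to about 2 mm. A picture is of the moment at which its call begins. There is no depth.
- manip.sign_off(): hands the job in; it is judged then, once.
The state is a dict: "clock": time; "qpos": joint angles; "qd": joint speeds; "effort": joint torques, N m; "position": TCP position; "ee_rot": TCP orientation; "contact_force": force on the tool from outside, world axes, zero at the start; "moment": the same for the moment, N m; "width": finger opening in m; "gripper_force": force on a finger pad.
Only numpy, scipy, OpenCV 4.12 (cv2) and the standard library are available. Lean on these libraries where they do the work, as an engineer would, in place of code of your own. Each camera call takes 0.05 s, during which the arm holds its last target. There are 200 camera calls.

## Working session

There is one attempt and no reset: what is moved stays moved. The work goes in short steps, Python scripts to look and compute and a tool call to move; the robot and the scene stay as the last step left them, time stands still between calls to the robot, and variables do not carry over. Pictures are saved under pics/ and viewed, at most 10 in all, crops included, and the job is handed in when it is done.

Besides the shell and the picture viewer there is one more tool, called after ">>>" as name(argument=value, ...) on one line, values as JSON. move_arm: Moves the arm, as the interface text tells. Scaled input: -1 to 1 covers 1 m each way for a shift and 360 degrees each way for a turn. Its arguments: {"type":"object","properties":{"steps":{"type":"array"},"squeeze":{"type":"number"}},"required":["steps"]}

```bash
mkdir -p pics; ls; python3 - <<'E'
from rig import manip
import cv2,numpy as np
s=manip.get_state(); print(s)
a=[]
for n in ["scene","top"]:
    im=manip.get_image(n); cv2.imwrite(f"pics/{n}0.png",im["pixels"]); np.save(f"pics/{n}0.npy",im,allow_pickle=True)
    print(n,im["fx"],im["cx"],im["cy"],im["D"],im["R"],im["t"])
E
```

```text
pics
{'clock': 0.0, 'qpos': array([ 1.18102350e+00,  2.76614882e-01,  1.50615826e+00,  4.13181476e-05,
        1.36065644e+00, -1.20985169e-01]), 'qd': array([-8.07193184e-04,  6.28276225e-05,  5.55423435e-04,  9.53172575e-05,
       -3.94004739e-05,  1.67225835e-05]), 'effort': array([ 1.50074825e-04, -4.16786671e+01, -2.45802355e+01, -4.46292579e-04,
        1.13081338e-02, -6.99628771e-06]), 'position': array([0.15246879, 0.55384311, 0.21321836]), 'ee_rot': array([-2.51560945e-04,  1.33993863e-01,  9.90981736e-01, -8.83574276e-04]), 'contact_force': array([-0.00670472,  0.61527789, -1.02921207]), 'moment': array([ 0.05841524, -0.02357913,  0.03184879]), 'gripper_force': 0.0, 'width': 0.08528734676202056}
scene 373.845436504138 319.0922519537172 193.7471302034914 [-0.05460472  0.          0.          0.          0.        ] [[ 0.81623363  0.57749159  0.01631319]
 [ 0.41639923 -0.56850096 -0.7095198 ]
 [-0.40046765  0.58592672 -0.70449665]] [-0.49914616 -0.13055515  1.2783458 ]
top 367.6829166835826 316.95842270205134 202.17812919487258 [-0.08423871  0.          0.          0.          0.        ] [[ 0.01866777 -0.99973671 -0.01334235]
 [-0.99436008 -0.01717063 -0.10465757]
 [ 0.10440092  0.01522082 -0.99441881]] [0.00507534 0.58614269 1.21147096]
```

View pics/scene0.png

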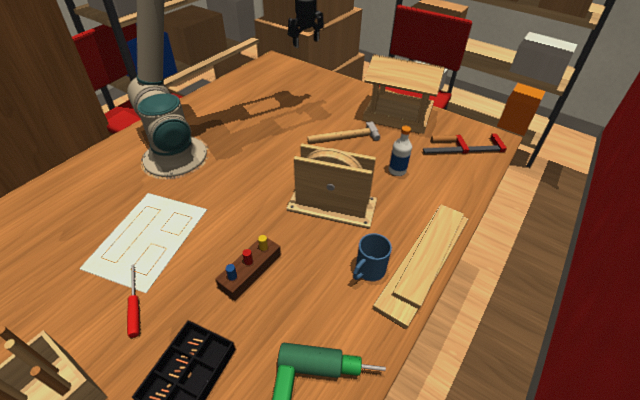

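View pics/top0.png

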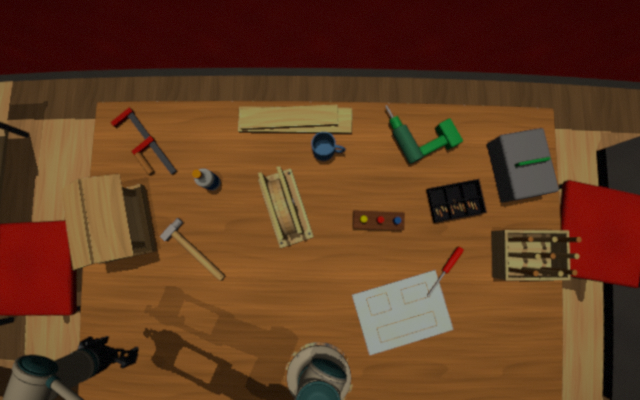

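The scene view shows the stand at about (332,190), and the rack with blue (231,270), red (247,255) and yellow (262,242) heads. The top view shows the stand at about (285,207) and red head at (381,220).

```bash
cat > h.py <<'E'
import cv2,numpy as np
from scipy.optimize import least_squares
def K(im): return np.array([[im["fx"],0,im["cx"]],[0,im["fy"],im["cy"]],[0,0,1.]])
def ray(im,uv):
    p=cv2.undistortPoints(np.array(uv,float).reshape(-1,1,2),K(im),np.array(im["D"]))[:,0]
    R=np.array(im["R"]); return -R.T@np.array(im["t"]), np.c_[p,np.ones(len(p))]@R
def onz(im,uv,z):
    c,d=ray(im,uv); return c+d*((z-c[2])/d[:,2])[:,None]
def tri(ims,uvs):
    A=np.zeros((3,3));b=np.zeros(3)
    for im,uv in zip(ims,uvs):
        c,d=ray(im,[uv]);d=d[0]/np.linalg.norm(d[0]);P=np.eye(3)-np.outer(d,d);A+=P;b+=P@c
    return np.linalg.solve(A,b)
def proj(im,X):
    return cv2.projectPoints(np.array(X,float).reshape(-1,1,3),cv2.Rodrigues(np.array(im["R"]))[0],np.array(im["t"]),K(im),np.array(im["D"]))[0][:,0]
def blob(im,lo,hi,box):
    x0,y0,x1,y1=box; h=cv2.cvtColor(im["pixels"][y0:y1,x0:x1],cv2.COLOR_BGR2HSV)
    m=cv2.inRange(h,lo,hi)
    n,l,s,c=cv2.connectedComponentsWithStats(m)
    i=1+np.argmax(s[1:,4]); return c[i]+[x0,y0],s[i]
E
python3 - <<'E'
from h import *
S=np.load("pics/scene0.npy",allow_pickle=True).item();T=np.load("pics/top0.npy",allow_pickle=True).item()
for n,lo,hi in [("red",(0,150,60),(6,255,255)),("blue",(98,150,50),(115,255,255)),("yel",(22,150,60),(32,255,255))]:
    a,sa=blob(S,lo,hi,(215,225,285,300));b,sb=blob(T,lo,hi,(350,205,410,235))
    print(n,a,sa[4],b,sb[4],tri([S,T],[a,b]),onz(T,[b],.072)[0],onz(S,[a],.062)[0])
c=T["pixels"][155:255,240:420]; cv2.imwrite("pics/crop1.png",cv2.resize(cv2.convertScaleAbs(c,alpha=1.5),None,fx=4.4,fy=4.4,interpolation=cv2.INTER_CUBIC))
c=S["pixels"][125:235,270:395]; cv2.imwrite("pics/crop2.png",cv2.resize(c,None,fx=5,fy=5,interpolation=cv2.INTER_CUBIC))
E
```

```text
red [247.57894737 256.14912281] 114 [379.97674419 219.41860465] 43 [ 0.53012008 -0.19097304  0.06555664] [ 0.52881802 -0.19094228  0.072     ] [ 0.52899574 -0.18841608  0.062     ]
blue [230.17857143 268.21428571] 56 [396.73076923 220.07692308] 26 [ 0.52759283 -0.24455448  0.07587164] [ 0.52756775 -0.24563657  0.072     ] [ 0.51952261 -0.23883603  0.062     ]
yel [262.11538462 238.26923077] 52 [363.43137255 218.47058824] 51 [ 0.53101824 -0.13566317  0.07981248] [ 0.53100206 -0.13705417  0.072     ] [ 0.52084318 -0.12549154  0.062     ]
```

View pics/crop1.png

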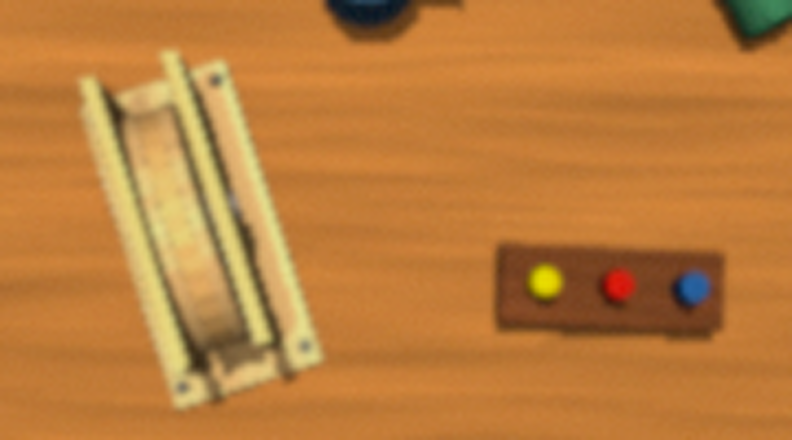

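View pics/crop2.png

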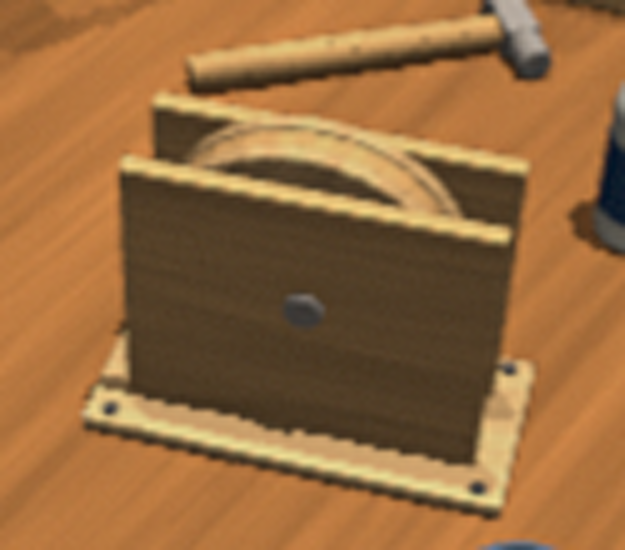

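Crop 1 (top view) shows the four outer board-top corners at crop px (80,80), (179,51), (271,344) and (172,373). Crop 2 (scene view) shows the same corners at about (121,160), (510,243), (527,162) and (155,95). No red band is visible.

```bash
python3 - <<'E'
from h import *
S=np.load("pics/scene0.npy",allow_pickle=True).item();T=np.load("pics/top0.npy",allow_pickle=True).item()
t=np.array([(80,80),(179,51),(271,344),(172,373)])/4.4+[240-.4,155-.4]
s=np.array([(155,95),(527,162),(510,243),(121,160)])/5+[270-.4,125-.4]
pt=onz(T,t,.185);print(pt)
s=s[[0,1,2,3]]; ps=onz(S,s,.185);print(ps)
for p in(pt,ps):
    c=p.mean(0); d=[np.linalg.norm(p[i]-p[(i+1)%4]) for i in range(4)]
    print(c,np.round(d,3),[np.degrees(np.arctan2(*(p[(i+1)%4]-p[i])[1::-1])) for i in range(4)])
E
```

```text
[[0.65526947 0.19222758 0.185     ]
 [0.67628858 0.12517326 0.185     ]
 [0.4786653  0.05783574 0.185     ]
 [0.45807985 0.12350389 0.185     ]]
[[0.45974773 0.1205823  0.185     ]
 [0.65507854 0.19218342 0.185     ]
 [0.68003954 0.12967725 0.185     ]
 [0.47966419 0.064629   0.185     ]]
[0.5670758  0.12468512 0.185     ] [0.07  0.209 0.069 0.209] [np.float64(-72.59567337335227), np.float64(-161.1841356057423), np.float64(107.40500856326098), np.float64(19.21425239810001)]
[0.5686325  0.12676799 0.185     ] [0.208 0.067 0.211 0.059] [np.float64(20.131087264164655), np.float64(-68.231370032093), np.float64(-162.0149124399771), np.float64(109.59308655419319)]
```

>>> move_arm(steps=[0, 0, 0.01, 0.0315, -0.0325, 0.015, -1, 0, 0, 0.02, 0.063, -0.065, 0.03, -1, 0, 0, 0.03, 0.0945, -0.0975, 0.045, -1, 0, 0, 0.04, 0.126, -0.13, 0.06, -1, 0, 0, 0.05, 0.1575, -0.1625, 0.075, -1, 0, 0, 0.06, 0.189, -0.195, 0.09, -1, 0, 0, 0.07, 0.2205, -0.2275, 0.1, -1, 0, 0, 0.08, 0.252, -0.26, 0.105, -1, 0, 0, 0.09, 0.2835, -0.2925, 0.107, -1, 0, 0, 0.0956, 0.315, -0.325, 0.107, -1], squeeze=20)

```text
clock: 1.1
position: [0.4687, 0.2279, 0.3214]
ee_rot: [0.0, -0.166, 0.986, 0.0]
contact_force: [0.5, 1.0, 0.3]
width: -0.0
gripper_force: 0.0
```

>>> move_arm(steps=[0, 0, 0, 0.03, -0.031, 0, -1, 0, 0, 0, 0.06, -0.062, 0, -1, 0, 0, 0, 0.085, -0.088, 0, -1, 0, 0, 0, 0.1, -0.103, 0, -1, 0, 0, 0, 0.1, -0.103, 0, -1, 0, 0, 0, 0.1, -0.103, 0, -1, 0, 0, 0, 0.1, -0.103, 0, -1, 0, 0, 0, 0.1, -0.103, 0, -1, 0, 0, 0, 0.1, -0.103, 0, -1, 0, 0, 0, 0.1, -0.103, 0, -1])

```text
clock: 2.1
position: [0.5673, 0.1271, 0.3215]
ee_rot: [0.0, -0.166, 0.986, 0.0]
contact_force: [0.3, -0.5, 0.2]
width: 0.0001
gripper_force: 0.0
```

```bash
python3 - <<'E'
from h import *
from rig import manip
im=manip.get_image("wrist"); cv2.imwrite("pics/w1.png",im["pixels"]); np.save("pics/w1.npy",im,allow_pickle=True)
s=manip.get_state(); print(s["clock"],s["position"],s["ee_rot"],s["contact_force"],s["qpos"],s["width"])
R=np.array(im["R"]);print(-R.T@np.array(im["t"]),R,im["fx"])
E
```

```text
2.15 [0.56736843 0.12692656 0.32133816] [ 1.42127410e-04 -1.65602389e-01  9.86192590e-01  6.98662439e-05] [-0.32913823  0.664594   -0.72853014] [ 1.00328734e-01  2.47116347e-01  1.28561918e+00  1.58299454e-04
  1.60858271e+00 -1.80319920e+00] -0.00015022914605194014
[0.49619247 0.10165484 0.48291235] [[-0.32737487  0.94489355  0.00137142]
 [ 0.90299527  0.31243041  0.29493522]
 [ 0.27825391  0.09779276 -0.95551627]] 301.7293759436556
```

View pics/w1.png

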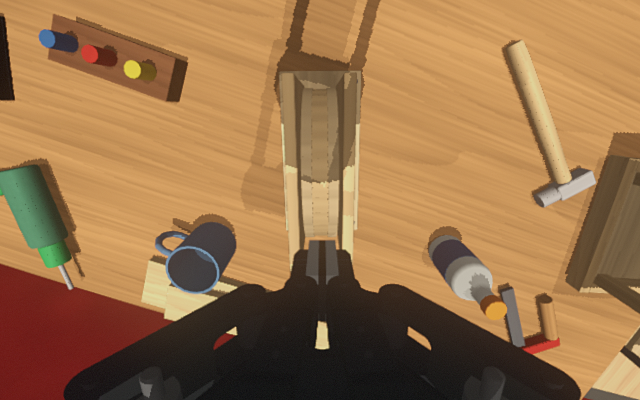

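The wrist view shows the wheel rim between the boards, with board ends at about (281,72) and (361,72), the shut fingers over it at about (323,260), and no red band.

```bash
python3 - <<'E'
from h import *
S=np.load("pics/scene0.npy",allow_pickle=True).item();W=np.load("pics/w1.npy",allow_pickle=True).item()
print(onz(W,[(280,72),(362,72)],.185), onz(W,[(280,72),(362,72)],.185).mean(0))
a=np.radians(19);ex=np.array([np.cos(a),np.sin(a),0]);ey=np.array([-np.sin(a),np.cos(a),0])
px=np.array([(190,150),(215,135),(250,122),(290,119),(330,124),(370,136),(410,157),(440,182),(460,210)])/5+[269.6,124.6]
for C in ([.5675,.1255,0],[.5686,.1268,0]):
    C=np.array(C)
    c,d=ray(S,px); k=((C+.018*ey-c)@ey)/(d@ey); P=c+d*k[:,None]
    xz=np.c_[(P-C)@ex,P[:,2]]
    f=least_squares(lambda q:np.hypot(*(xz-q[:2]).T)-.09,[0,.11]); print(f.x,f.fun.round(4))
    f=least_squares(lambda q:np.hypot(*(xz-q[:2]).T)-q[2],[0,.11,.09]); print(f.x)
E
```

```text
[[0.48018405 0.05585121 0.185     ]
 [0.45547805 0.12714401 0.185     ]] [0.46783105 0.09149761 0.185     ]
[-0.00339251  0.10941108] [ 0.002   0.0002 -0.0001 -0.001  -0.0013 -0.0006  0.0004  0.0012  0.0009]
[-0.00353465  0.10373904  0.09478376]
[-0.00504666  0.10873716] [ 0.0021  0.0002 -0.0001 -0.001  -0.0013 -0.0007  0.0004  0.0012  0.0009]
[-0.005192    0.10293814  0.09489032]
```

>>> move_arm(steps=[0, 0, 0, 0, -0.001, -0.03, -1, 0, 0, 0, 0, -0.001, -0.06, -1, 0, 0, 0, 0, -0.001, -0.08, -1, 0, 0, 0, 0, -0.001, -0.09, -1, 0, 0, 0, 0, -0.001, -0.095, -1, 0, 0, 0, 0, -0.001, -0.097, -1, 0, 0, 0, 0, -0.001, -0.098, -1, 0, 0, 0, 0, -0.001, -0.099, -1, 0, 0, 0, 0, -0.001, -0.1, -1, 0, 0, 0, 0, -0.001, -0.1, -1])

```text
clock: 3.15
position: [0.5679, 0.1254, 0.2215]
ee_rot: [0.0, -0.165, 0.986, 0.0]
contact_force: [0.1, 0.1, -0.5]
width: -0.0002
gripper_force: 0.0
```

>>> move_arm(steps=[0, 0, 0, 0, 0, -0.0004, -1, 0, 0, 0, 0, 0, -0.0008, -1, 0, 0, 0, 0, 0, -0.0012, -1, 0, 0, 0, 0, 0, -0.0016, -1, 0, 0, 0, 0, 0, -0.002, -1, 0, 0, 0, 0, 0, -0.0022, -1, 0, 0, 0, 0, 0, -0.0024, -1, 0, 0, 0, 0, 0, -0.0026, -1, 0, 0, 0, 0, 0, -0.0028, -1, 0, 0, 0, 0, 0, -0.003, -1])

```text
clock: 4.15
position: [0.5677, 0.1254, 0.2181]
ee_rot: [-0.0, -0.165, 0.986, 0.0]
contact_force: [-0.0, -0.1, 0.3]
width: -0.0001
gripper_force: 0.0
```

>>> move_arm(steps=[0, 0, 0, 0, 0, -0.0003, -1, 0, 0, 0, 0, 0, -0.0006, -1, 0, 0, 0, 0, 0, -0.0009, -1, 0, 0, 0, 0, 0, -0.0012, -1, 0, 0, 0, 0, 0, -0.0014, -1, 0, 0, 0, 0, 0, -0.0016, -1, 0, 0, 0, 0, 0, -0.0018, -1, 0, 0, 0, 0, 0, -0.002, -1, 0, 0, 0, 0, 0, -0.002, -1, 0, 0, 0, 0, 0, -0.002, -1])

```text
clock: 5.15
position: [0.5677, 0.1254, 0.2161]
ee_rot: [0.0, -0.165, 0.986, 0.0]
contact_force: [0.3, -0.3, 0.4]
width: -0.0002
gripper_force: 0.0
```

>>> move_arm(steps=[0, 0, 0, 0, 0, -0.0003, -1, 0, 0, 0, 0, 0, -0.0006, -1, 0, 0, 0, 0, 0, -0.0009, -1, 0, 0, 0, 0, 0, -0.0012, -1, 0, 0, 0, 0, 0, -0.0014, -1, 0, 0, 0, 0, 0, -0.0016, -1, 0, 0, 0, 0, 0, -0.0018, -1, 0, 0, 0, 0, 0, -0.002, -1, 0, 0, 0, 0, 0, -0.002, -1, 0, 0, 0, 0, 0, -0.002, -1])

```text
clock: 6.15
position: [0.5677, 0.1254, 0.2141]
ee_rot: [-0.0, -0.165, 0.986, 0.0]
contact_force: [0.2, 0.2, -0.2]
width: 0.0001
gripper_force: 0.0
```

>>> move_arm(steps=[0, 0, 0, 0, 0, -0.0003, -1, 0, 0, 0, 0, 0, -0.0006, -1, 0, 0, 0, 0, 0, -0.0009, -1, 0, 0, 0, 0, 0, -0.0012, -1, 0, 0, 0, 0, 0, -0.0014, -1, 0, 0, 0, 0, 0, -0.0016, -1, 0, 0, 0, 0, 0, -0.0018, -1, 0, 0, 0, 0, 0, -0.002, -1, 0, 0, 0, 0, 0, -0.002, -1, 0, 0, 0, 0, 0, -0.002, -1])

```text
clock: 7.15
position: [0.5677, 0.1254, 0.2121]
ee_rot: [-0.0, -0.165, 0.986, 0.0]
contact_force: [0.7, -0.5, 0.3]
width: -0.0
gripper_force: 0.0
```

>>> move_arm(steps=[0, 0, 0, 0, 0, -0.0003, -1, 0, 0, 0, 0, 0, -0.0006, -1, 0, 0, 0, 0, 0, -0.0009, -1, 0, 0, 0, 0, 0, -0.0012, -1, 0, 0, 0, 0, 0, -0.0014, -1, 0, 0, 0, 0, 0, -0.0016, -1, 0, 0, 0, 0, 0, -0.0018, -1, 0, 0, 0, 0, 0, -0.002, -1, 0, 0, 0, 0, 0, -0.002, -1, 0, 0, 0, 0, 0, -0.002, -1])

```text
clock: 8.15
position: [0.5677, 0.1254, 0.2101]
ee_rot: [-0.0, -0.165, 0.986, 0.0]
contact_force: [0.1, -0.6, 0.8]
width: 0.0002
gripper_force: 0.0
```

>>> move_arm(steps=[0, 0, 0, 0, 0, -0.0003, -1, 0, 0, 0, 0, 0, -0.0006, -1, 0, 0, 0, 0, 0, -0.0009, -1, 0, 0, 0, 0, 0, -0.0012, -1, 0, 0, 0, 0, 0, -0.0014, -1, 0, 0, 0, 0, 0, -0.0015, -1, 0, 0, 0, 0, 0, -0.0015, -1, 0, 0, 0, 0, 0, -0.0015, -1, 0, 0, 0, 0, 0, -0.0015, -1, 0, 0, 0, 0, 0, -0.0015, -1])

```text
clock: 9.15
position: [0.5677, 0.1254, 0.2086]
ee_rot: [0.0, -0.165, 0.986, 0.0]
contact_force: [-0.5, -0.3, 0.2]
width: -0.0
gripper_force: 0.0
```

```bash
python3 - <<'E'
from h import *
from rig import manip
im=manip.get_image("scene"); np.save("pics/s2.npy",im,allow_pickle=True)
w=manip.get_image("wrist")
a=cv2.resize(im["pixels"][120:210,280:390],(733,600)[:2],interpolation=cv2.INTER_CUBIC)
b=w["pixels"][40:300,260:390]
b=cv2.resize(b,(300,600)); a=cv2.resize(a,(480,393))
o=np.zeros((600,780,3),np.uint8);o[:393,:480]=a;o[:,480:]=b
cv2.imwrite("pics/m2.png",o)
print(manip.get_state()["contact_force"])
E
```

```text
[-0.45981761 -0.42235416  0.85844341]
```

View pics/m2.png

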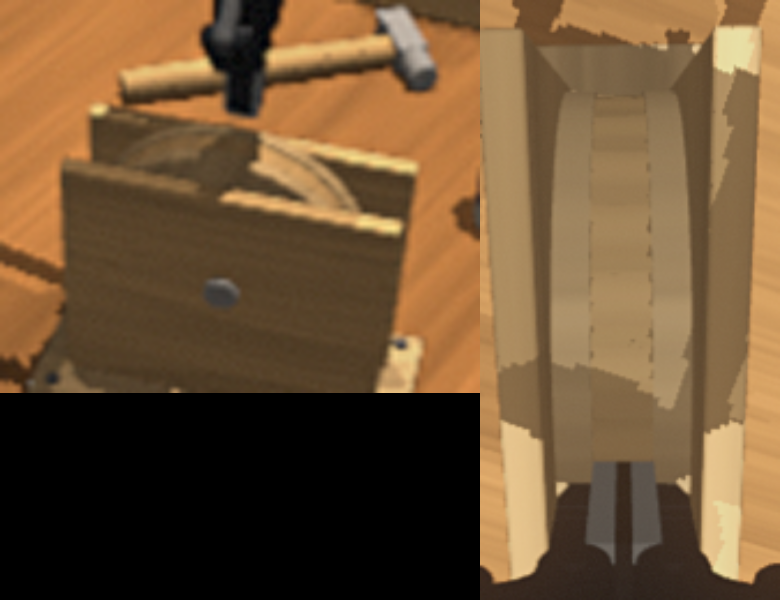

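The mosaic shows the shut fingertip at scene mosaic (243,110), apparently still above the rim, while the wrist view (right) shows the tips at (625,540) over the rim with no band visible.

```bash
python3 - <<'E'
from h import *
S=np.load("pics/s2.npy",allow_pickle=True).item()
X=np.array([.5677,.1254,0])
for z in(.18,.19,.1916,.2,.21): print(z,proj(S,[X+[0,0,z]]),(proj(S,[X+[0,0,z]])-[280,120])*4.365)
E
```

```text
0.18 [[333.91663968 158.85451039]] [[235.34613221 169.59993783]]
0.19 [[334.08231802 155.93347114]] [[236.06931815 156.84960153]]
0.1916 [[334.10903337 155.46231565]] [[236.18593068 154.79300783]]
0.2 [[334.25023668 152.97137599]] [[236.8022831 143.9200562]]
0.21 [[334.42043766 149.96741638]] [[237.5452104  130.80777252]]
```

>>> move_arm(steps=[0, 0, 0, 0, 0, -0.0003, -1, 0, 0, 0, 0, 0, -0.0006, -1, 0, 0, 0, 0, 0, -0.0009, -1, 0, 0, 0, 0, 0, -0.0012, -1, 0, 0, 0, 0, 0, -0.0014, -1, 0, 0, 0, 0, 0, -0.0015, -1, 0, 0, 0, 0, 0, -0.0015, -1, 0, 0, 0, 0, 0, -0.0015, -1, 0, 0, 0, 0, 0, -0.0015, -1, 0, 0, 0, 0, 0, -0.0015, -1])

```text
clock: 10.25
position: [0.5677, 0.1254, 0.2072]
ee_rot: [0.0, -0.165, 0.986, 0.0]
contact_force: [-0.3, -0.3, -0.4]
width: 0.0001
gripper_force: 0.0
```

>>> move_arm(steps=[0, 0, 0, 0, 0, -0.0003, -1, 0, 0, 0, 0, 0, -0.0006, -1, 0, 0, 0, 0, 0, -0.0009, -1, 0, 0, 0, 0, 0, -0.0012, -1, 0, 0, 0, 0, 0, -0.0014, -1, 0, 0, 0, 0, 0, -0.0016, -1, 0, 0, 0, 0, 0, -0.0018, -1, 0, 0, 0, 0, 0, -0.002, -1, 0, 0, 0, 0, 0, -0.002, -1, 0, 0, 0, 0, 0, -0.002, -1])

```text
clock: 11.25
position: [0.5677, 0.1254, 0.2051]
ee_rot: [-0.0, -0.165, 0.986, 0.0]
contact_force: [1.2, -0.4, -0.5]
width: 0.0004
gripper_force: 0.0
```

```bash
python3 - <<'E'
from h import *
W=np.load("pics/w1.npy",allow_pickle=True).item()
tcp=np.array([.5674,.1269,.3213]);a=np.radians(19.06);ex=np.array([np.cos(a),np.sin(a),0])
c,d=ray(W,[(323,238),(323,240),(323,242)])
for o in(0,.005,.011):
    k=((tcp-o*ex-c)@ex)/(d@ex);print(o,(c+d*k[:,None])[:,2]-tcp[2])
g=cv2.cvtColor(W["pixels"],cv2.COLOR_BGR2GRAY); print(g[225:260,316],g[225:260,330],g[250,295:355])
E
```

```text
0 [-0.00366111 -0.00084931  0.00188037]
0.005 [0.00727724 0.00990294 0.01245196]
0.011 [0.02040325 0.02280564 0.02513787]
[166 166 168 168 165 164 163 157 153 149 155 166 173 173 155 110  85  85
  87  87  85  86  86  86  86  86  85  86  87  84  84  86  83  85  85] [172 174 174 172 170 172 172 167 160 157 159 159 160 162 147 107  85  84
  87  87  87  87  86  86  85  85  85  84  85  84  85  85  83  83  83] [192 192 167 113  64  51  53  53  56  60  59  58  62  78  85  86  85  83
  85  84  84  86  86  71  56  51  52  53  53  51  62  81  87  83  85  85
  86  84  85  85  82  71  63  61  55  52  51  59  69  69  88 157 203 210
 207 204 204 195 179 172]
```

```bash
python3 - <<'E'
from h import *
from rig import manip
im=manip.get_image("scene"); w=manip.get_image("wrist"); np.save("pics/s3.npy",im,allow_pickle=True);np.save("pics/w3.npy",w,allow_pickle=True)
a=cv2.resize(cv2.convertScaleAbs(im["pixels"][115:185,295:375],alpha=2,beta=10),None,fx=6,fy=6,interpolation=cv2.INTER_CUBIC)
b=cv2.resize(cv2.convertScaleAbs(w["pixels"][190:290,290:355],alpha=1.6),None,fx=4.9,fy=4.9,interpolation=cv2.INTER_CUBIC)
o=np.zeros((490,800,3),np.uint8);o[:420,:480]=a;o[:,480:480+b.shape[1]]=b
cv2.imwrite("pics/m3.png",o)
E
```

```text
(no output)
```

View pics/m3.png

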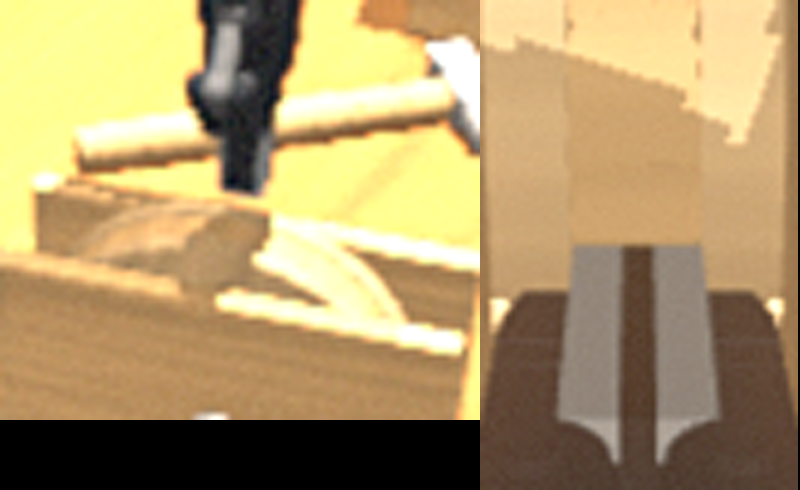

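The zoom shows the fingertip's lower end at mosaic (243,192), i.e. scene px (335.5,147), clearly above the rim, whose far edge is at about (200,208). In the wrist view the tip end is at about (322,240).

```bash
python3 - <<'E'
from h import *
S=np.load("pics/s3.npy",allow_pickle=True).item();W=np.load("pics/w3.npy",allow_pickle=True).item()
p=tri([S,W],[(335.3,147),(322.5,239.5)]);print(p,proj(S,[p]),proj(W,[p]))
print(p-[.5677,.1254,.2051])
# rim apex check in s3
print(proj(S,[[.5677,.1254,.19],[.5677,.1254,.2]]))
a=np.radians(19);print(proj(W,[[.5677,.1254,.188]]),proj(W,[[.5677,.1254,.215]]))
E
```

```text
[0.56530465 0.12631946 0.21601736] [[333.95379935 147.62694109]] [[325.80283407 245.75130341]]
[-0.00239535  0.00091946  0.01091736]
[[334.08231802 155.93347114]
 [334.25023668 152.97137599]]
[[322.5942979  229.14273995]] [[322.78488896 248.15885545]]
```

>>> move_arm(steps=[0, 0, 0, 0, 0, -0.0015, -1, 0, 0, 0, 0, 0, -0.003, -1, 0, 0, 0, 0, 0, -0.0045, -1, 0, 0, 0, 0, 0, -0.006, -1, 0, 0, 0, 0, 0, -0.007, -1, 0, 0, 0, 0, 0, -0.008, -1, 0, 0, 0, 0, 0, -0.009, -1, 0, 0, 0, 0, 0, -0.01, -1, 0, 0, 0, 0, 0, -0.01, -1, 0, 0, 0, 0, 0, -0.01, -1])

```text
clock: 12.35
position: [0.5677, 0.1254, 0.1951]
ee_rot: [0.0, -0.165, 0.986, 0.0]
contact_force: [-0.4, -0.8, 0.3]
width: 0.0004
gripper_force: 0.0
```

```bash
python3 - <<'E'
from h import *
from rig import manip
im=manip.get_image("scene"); np.save("pics/s4.npy",im,allow_pickle=True)
g=cv2.cvtColor(im["pixels"],cv2.COLOR_BGR2GRAY)
S=np.load("pics/s3.npy",allow_pickle=True).item();g0=cv2.cvtColor(S["pixels"],cv2.COLOR_BGR2GRAY)
for x in (333,335,337): print(x,g0[138:165,x],g[138:165,x])
E
```

```text
333 [ 15  15  15  18  14  15   8   3  36  98 107  85  71  67  70  68  71  70
  72  71  68  68  68  64  62 102 168] [ 17  13  11  11  16  11  14  11  10  11   8  26  63  70  70  71  70  69
  70  71  70  69  68  66  60  76 161]
335 [ 12  19  13  13  13  15  16  12  22  76 125  96  68  67  73  71  71  69
  67  64  65  65  62  62  62  96 161] [ 12  11  20   7  15  13  10  14   7  13  14  15  54  68  72  72  68  71
  68  68  63  65  65  63  62  95 162]
337 [ 15  19  29  29  38  39  36  34  38  61 127 113  77  65  66  69  67  62
  64 110 121  86  66  68  66  73 158] [ 16  16  16  14  24  34  37  37  37  43  46  47  53  65  67  68  67  66
  64  65 101  80  65  69  65  73 156]
```

>>> move_arm(steps=[0, 0, 0, 0, 0, -0.0015, -1, 0, 0, 0, 0, 0, -0.003, -1, 0, 0, 0, 0, 0, -0.004, -1, 0, 0, 0, 0, 0, -0.005, -1, 0, 0, 0, 0, 0, -0.0055, -1, 0, 0, 0, 0, 0, -0.006, -1, 0, 0, 0, 0, 0, -0.0065, -1, 0, 0, 0, 0, 0, -0.007, -1, 0, 0, 0, 0, 0, -0.007, -1, 0, 0, 0, 0, 0, -0.007, -1])

```text
clock: 13.4
position: [0.5677, 0.1254, 0.1881]
ee_rot: [-0.0, -0.165, 0.986, 0.0]
contact_force: [0.8, 0.8, -0.1]
width: 0.0002
gripper_force: 0.0
```

>>> move_arm(steps=[0, 0, 0, 0, 0, -0.0003, -1, 0, 0, 0, 0, 0, -0.0006, -1, 0, 0, 0, 0, 0, -0.0009, -1, 0, 0, 0, 0, 0, -0.0012, -1, 0, 0, 0, 0, 0, -0.0014, -1, 0, 0, 0, 0, 0, -0.0016, -1, 0, 0, 0, 0, 0, -0.0018, -1, 0, 0, 0, 0, 0, -0.002, -1, 0, 0, 0, 0, 0, -0.002, -1, 0, 0, 0, 0, 0, -0.002, -1])

```text
clock: 14.4
position: [0.5677, 0.1254, 0.1861]
ee_rot: [-0.0, -0.165, 0.986, 0.0]
contact_force: [-0.5, -0.1, -0.7]
width: -0.0
gripper_force: 0.0
```

>>> move_arm(steps=[0, 0, 0, 0, 0, -0.0003, -1, 0, 0, 0, 0, 0, -0.0006, -1, 0, 0, 0, 0, 0, -0.0009, -1, 0, 0, 0, 0, 0, -0.0012, -1, 0, 0, 0, 0, 0, -0.0015, -1, 0, 0, 0, 0, 0, -0.0018, -1, 0, 0, 0, 0, 0, -0.0021, -1, 0, 0, 0, 0, 0, -0.0023, -1, 0, 0, 0, 0, 0, -0.0025, -1, 0, 0, 0, 0, 0, -0.0025, -1])

```text
clock: 15.4
position: [0.5677, 0.1254, 0.1836]
ee_rot: [-0.0, -0.165, 0.986, 0.0]
contact_force: [-0.7, -0.4, -0.2]
width: 0.0
gripper_force: 0.0
```

>>> move_arm(steps=[0, 0, 0, 0, 0, -0.0003, -1, 0, 0, 0, 0, 0, -0.0006, -1, 0, 0, 0, 0, 0, -0.0009, -1, 0, 0, 0, 0, 0, -0.0012, -1, 0, 0, 0, 0, 0, -0.0014, -1, 0, 0, 0, 0, 0, -0.0016, -1, 0, 0, 0, 0, 0, -0.0018, -1, 0, 0, 0, 0, 0, -0.002, -1, 0, 0, 0, 0, 0, -0.002, -1, 0, 0, 0, 0, 0, -0.002, -1])

```text
clock: 16.4
position: [0.5677, 0.1254, 0.1816]
ee_rot: [-0.0, -0.165, 0.986, 0.0]
contact_force: [-0.2, -0.2, 0.3]
width: 0.0
gripper_force: 0.0
```

>>> move_arm(steps=[0, 0, 0, 0, 0, -0.0003, -1, 0, 0, 0, 0, 0, -0.0006, -1, 0, 0, 0, 0, 0, -0.0009, -1, 0, 0, 0, 0, 0, -0.0012, -1, 0, 0, 0, 0, 0, -0.0014, -1, 0, 0, 0, 0, 0, -0.0016, -1, 0, 0, 0, 0, 0, -0.0018, -1, 0, 0, 0, 0, 0, -0.002, -1, 0, 0, 0, 0, 0, -0.002, -1, 0, 0, 0, 0, 0, -0.002, -1])

```text
clock: 17.4
position: [0.5683, 0.1255, 0.181]
ee_rot: [0.001, -0.165, 0.986, 0.0]
contact_force: [-1.0, -0.3, 7.5]
width: 0.0
gripper_force: 3.4
```

```bash
python3 - <<'E'
from h import *
from rig import manip
im=manip.get_image("scene"); w=manip.get_image("wrist"); np.save("pics/s5.npy",im,allow_pickle=True);np.save("pics/w5.npy",w,allow_pickle=True)
g=cv2.cvtColor(im["pixels"],cv2.COLOR_BGR2GRAY)
for x in (333,335,337): print(x,g[138:165,x])
a=cv2.resize(cv2.convertScaleAbs(im["pixels"][120:190,295:375],alpha=2,beta=10),None,fx=6,fy=6,interpolation=cv2.INTER_CUBIC)
b=cv2.resize(cv2.convertScaleAbs(w["pixels"][190:290,290:355],alpha=1.6),None,fx=4.9,fy=4.9,interpolation=cv2.INTER_CUBIC)
o=np.zeros((490,800,3),np.uint8);o[:420,:480]=a;o[:,480:480+b.shape[1]]=b
cv2.imwrite("pics/m5.png",o)
E
```

```text
333 [ 43  31  16  13  19  13  14   9  10   8  12  15  17  11  11  18  53  69
  72  69  69  69  70  67  63  67 124]
335 [ 39  27  20  12  12  13  13  14  16  13  14  14  12  14  15  18  40  64
  69  67  66  65  63  62  63  78 159]
337 [ 22  16  15  11  16  17  17  15  20  33  33  37  42  46  46  43  52  64
  66  64  66  66  66  69  67  75 159]
```

View pics/m5.png

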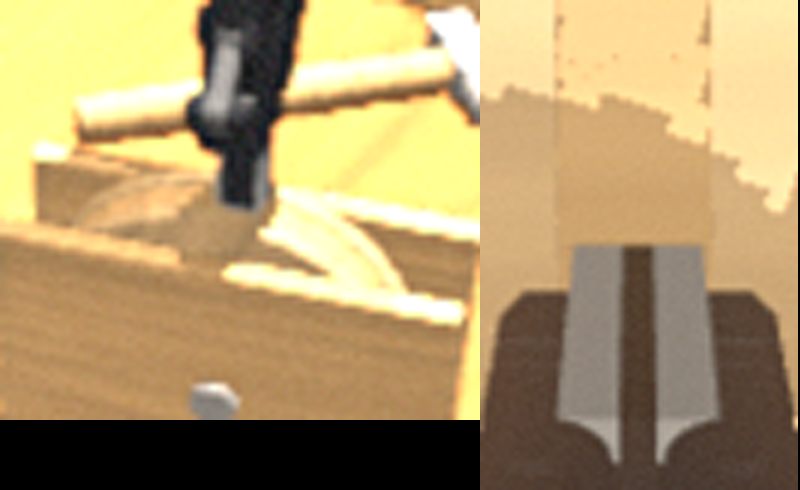

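The view shows the fingertip at mosaic (243,208) now resting on the rim (7.5 N, contact at TCP z ≈ 0.181, so the tip sits about 16 mm above the reported TCP).

>>> move_arm(steps=[0, 0, 0, 0, 0, 0.0005, -1, 0, 0, 0, 0.0025, 0.0009, 0.0006, -1, 0, 0, 0, 0.0055, 0.0019, 0.0007, -1, 0, 0, 0, 0.0085, 0.0029, 0.0007, -1, 0, 0, 0, 0.0115, 0.0039, 0.0006, -1, 0, 0, 0, 0.0145, 0.005, 0.0005, -1, 0, 0, 0, 0.0175, 0.006, 0.0003, -1, 0, 0, 0, 0.0205, 0.007, 0.0001, -1, 0, 0, 0, 0.0227, 0.0078, -0.0001, -1, 0, 0, 0, 0.0227, 0.0078, -0.0001, -1])

```text
clock: 18.5
position: [0.5913, 0.1336, 0.1797]
ee_rot: [0.001, -0.165, 0.986, 0.0]
contact_force: [0.6, 1.2, 4.1]
width: 0.0
gripper_force: 2.3
```

```bash
cat > red.py <<'E'
from h import *
from rig import manip
import sys
C=np.array([.5673,.1256,0]);a=np.radians(19);ex=np.array([np.cos(a),np.sin(a),0]);ey=np.array([-np.sin(a),np.cos(a),0])
s=manip.get_state();p=s["position"];print("t",s["clock"],"x,y",(p-C)@ex,(p-C)@ey,"z",p[2],s["contact_force"].round(1))
ims={}
for n in sys.argv[2:]:
    im=manip.get_image(n);np.save(f"pics/{n}_{sys.argv[1]}.npy",im,allow_pickle=True)
    pts=np.array([C+x*ex+y*ey+[0,0,z] for x in(-.1,.1) for y in(-.02,.02) for z in(.11,.205)])
    uv=proj(im,pts);m=np.zeros((400,640),np.uint8);cv2.fillConvexPoly(m,cv2.convexHull(uv.astype(np.int32)),255)
    h=cv2.cvtColor(im["pixels"],cv2.COLOR_BGR2HSV)
    r=(cv2.inRange(h,(0,140,40),(8,255,255))|cv2.inRange(h,(172,140,40),(180,255,255)))&m
    k,l,st,ce=cv2.connectedComponentsWithStats(r)
    print(n,[(ce[i].round(1),st[i]) for i in range(1,k) if st[i,4]>5])
E
python3 red.py 6 wrist scene
```

```text
t 18.5 x,y 0.02527672620911977 -0.0002024816061594893 z 0.1796865166180541 [0.6 1.2 4.1]
wrist []
scene []
```

>>> move_arm(steps=[0, 0, 0, -0.0189, -0.0065, 0.01, -1, 0, 0, 0, -0.0473, -0.0163, 0.01, -1, 0, 0, 0, -0.0473, -0.0163, 0.004, -1, 0, 0, 0, -0.0473, -0.0163, 0.0015, -1, 0, 0, 0, -0.0394, -0.0136, 0.0022, -1, 0, 0, 0, -0.0315, -0.0108, 0.0029, -1, 0, 0, 0, -0.0236, -0.0081, 0.0034, -1, 0, 0, 0, -0.0158, -0.0054, 0.0038, -1, 0, 0, 0, -0.0078, -0.0027, 0.0036, -1, 0, 0, 0, 0, 0, 0.0026, -1])

```text
clock: 19.6
position: [0.5917, 0.134, 0.1821]
ee_rot: [0.001, -0.165, 0.986, 0.0]
contact_force: [-0.5, 1.6, 3.3]
width: 0.0001
gripper_force: 1.7
```

```bash
python3 red.py 7 wrist scene
```

```text
t 19.6 x,y 0.025815217416247854 -1.3939268058208915e-05 z 0.18214505067024425 [-0.5  1.6  3.3]
wrist []
scene []
```

>>> move_arm(steps=[0, 0, 0, -0.0189, -0.0065, 0.01, -1, 0, 0, 0, -0.0473, -0.0163, 0.01, -1, 0, 0, 0, -0.0473, -0.0163, 0.004, -1, 0, 0, 0, -0.0473, -0.0163, 0.0015, -1, 0, 0, 0, -0.0394, -0.0136, 0.0021, -1, 0, 0, 0, -0.0315, -0.0108, 0.0028, -1, 0, 0, 0, -0.0236, -0.0081, 0.0032, -1, 0, 0, 0, -0.0158, -0.0054, 0.0035, -1, 0, 0, 0, -0.0078, -0.0027, 0.0034, -1, 0, 0, 0, 0, 0, 0.0025, -1])

```text
clock: 20.7
position: [0.592, 0.1339, 0.1847]
ee_rot: [0.001, -0.165, 0.986, 0.0]
contact_force: [-0.6, 0.8, 3.9]
width: 0.0001
gripper_force: 1.7
```

```bash
python3 red.py 8 wrist scene
```

```text
t 20.7 x,y 0.02605529546496843 -0.00014168024865853857 z 0.1847284645724878 [-0.6  0.8  3.9]
wrist []
scene []
```

>>> move_arm(steps=[0, 0, 0, -0.0189, -0.0065, 0.01, -1, 0, 0, 0, -0.0473, -0.0163, 0.01, -1, 0, 0, 0, -0.0473, -0.0163, 0.004, -1, 0, 0, 0, -0.0473, -0.0163, 0.001, -1, 0, 0, 0, -0.0394, -0.0136, 0.0017, -1, 0, 0, 0, -0.0315, -0.0108, 0.0023, -1, 0, 0, 0, -0.0236, -0.0081, 0.0025, -1, 0, 0, 0, -0.0158, -0.0054, 0.0026, -1, 0, 0, 0, -0.0078, -0.0027, 0.0024, -1, 0, 0, 0, 0, 0, 0.0015, -1])

```text
clock: 21.8
position: [0.5911, 0.1334, 0.1855]
ee_rot: [-0.0, -0.165, 0.986, 0.0]
contact_force: [-0.8, 0.6, 0.6]
width: 0.0001
gripper_force: 0.1
```

```bash
python3 red.py 9 wrist scene
```

```text
t 21.8 x,y 0.025011917442923012 -0.0003404984173559242 z 0.18550054220276588 [-0.8  0.6  0.6]
wrist []
scene []
```

>>> move_arm(steps=[0, 0, 0, -0.0189, -0.0065, 0.008, -1, 0, 0, 0, -0.0473, -0.0163, 0.008, -1, 0, 0, 0, -0.0473, -0.0163, 0.002, -1, 0, 0, 0, -0.0473, -0.0163, -0.0011, -1, 0, 0, 0, -0.0394, -0.0136, -0.0004, -1, 0, 0, 0, -0.0315, -0.0108, 0, -1, 0, 0, 0, -0.0236, -0.0081, -0.0001, -1, 0, 0, 0, -0.0158, -0.0054, -0.0003, -1, 0, 0, 0, -0.0078, -0.0027, -0.0009, -1, 0, 0, 0, 0, 0, -0.0017, -1])

```text
clock: 22.9
position: [0.592, 0.1341, 0.1846]
ee_rot: [0.001, -0.165, 0.986, 0.0]
contact_force: [-0.6, 1.6, 2.0]
width: 0.0
gripper_force: 1.3
```

```bash
python3 red.py 10 wrist scene
```

```text
t 22.9 x,y 0.026111435606573658 -4.609564646424468e-05 z 0.18464317433355817 [-0.6  1.6  2. ]
wrist []
scene []
```

>>> move_arm(steps=[0, 0, 0, -0.0189, -0.0065, 0.008, -1, 0, 0, 0, -0.0473, -0.0163, 0.008, -1, 0, 0, 0, -0.0473, -0.0163, 0.002, -1, 0, 0, 0, -0.0473, -0.0163, -0.0013, -1, 0, 0, 0, -0.0394, -0.0136, -0.0006, -1, 0, 0, 0, -0.0315, -0.0108, -0.0002, -1, 0, 0, 0, -0.0236, -0.0081, -0.0005, -1, 0, 0, 0, -0.0158, -0.0054, -0.0009, -1, 0, 0, 0, -0.0078, -0.0027, -0.0016, -1, 0, 0, 0, 0, 0, -0.0024, -1])

```text
clock: 24.0
position: [0.5913, 0.1337, 0.1817]
ee_rot: [-0.0, -0.165, 0.986, 0.0]
contact_force: [-0.3, 1.8, 1.8]
width: -0.0003
gripper_force: 0.8
```

```bash
python3 red.py 11 wrist scene
```

```text
t 24.0 x,y 0.02528657635069562 -0.00017339112555319816 z 0.1817170068367684 [-0.3  1.8  1.8]
wrist [(array([296.,  55.]), array([293,  55,   7,   1,   7], dtype=int32)), (array([341.2,  54.8]), array([333,  54,  15,   2,  20], dtype=int32))]
scene []
```

>>> move_arm(steps=[0, 0, 0, -0.0189, -0.0065, 0.008, -1, 0, 0, 0, -0.0473, -0.0163, 0.008, -1, 0, 0, 0, -0.0473, -0.0163, 0.002, -1, 0, 0, 0, -0.0473, -0.0163, -0.0021, -1, 0, 0, 0, -0.0394, -0.0136, -0.0014, -1, 0, 0, 0, -0.0315, -0.0108, -0.001, -1, 0, 0, 0, -0.0236, -0.0081, -0.0013, -1, 0, 0, 0, -0.0158, -0.0054, -0.0018, -1, 0, 0, 0, -0.0078, -0.0027, -0.0025, -1, 0, 0, 0, 0, 0, -0.0033, -1])

```text
clock: 25.1
position: [0.5916, 0.1338, 0.1786]
ee_rot: [0.0, -0.165, 0.986, 0.0]
contact_force: [0.6, 1.3, 1.9]
width: 0.0001
gripper_force: 0.8
```

```bash
cat > ang.py <<'E'
from h import *
import sys
C=np.array([.5673,.1256,.11]);a=np.radians(19);ex=np.array([np.cos(a),np.sin(a),0])
def ang(im,uv,xc,zc,R=.09):
    c,d=ray(im,[uv]);d=d[0];o=np.array([(c-C)@ex-xc,c[2]-.11-zc]);v=np.array([d@ex,d[2]])
    A=v@v;B=o@v;D=B*B-A*(o@o-R*R)
    k=(-B-np.sqrt(max(D,0)))/A;q=o+k*v+[xc,zc]
    return np.degrees(np.arctan2(q[0],q[1])),D>0
def show(n,uvs,xc,zc):
    im=np.load(n,allow_pickle=True).item()
    for u in uvs: print(u,ang(im,u,xc,zc))
E
python3 red.py 12 wrist scene top; python3 -c "
from ang import *
show('pics/wrist_11.npy',[(318,55)],.0052,.0015)"
```

```text
t 25.1 x,y 0.02569570361360755 -0.0001263667693043322 z 0.17859180481336284 [0.6 1.3 1.9]
wrist [(array([343.9,  78.7]), array([335,  67,  20,  23, 413], dtype=int32)), (array([295.6,  79.1]), array([286,  68,  20,  23, 419], dtype=int32))]
scene [(array([313.7, 154.7]), array([312, 153,   4,   4,   7], dtype=int32))]
top [(array([290.9, 221.6]), array([290, 220,   3,   4,  11], dtype=int32))]
(318, 55) (np.float64(-71.22080576781703), np.True_)
```

```bash
python3 -c "
from ang import *
show('pics/wrist_12.npy',[(319.7,68),(319.7,78.9),(319.7,90)],.0052,-.0015)
show('pics/wrist_12.npy',[(319.7,78.9)],.004,-.0035)
show('pics/top_12.npy',[(290.9,221.6)],.0052,-.0015)
"
```

```text
(319.7, 68) (np.float64(-55.93053677449967), np.True_)
(319.7, 78.9) (np.float64(-48.5819539005418), np.True_)
(319.7, 90) (np.float64(-42.63769564499474), np.True_)
(319.7, 78.9) (np.float64(-48.939154236332506), np.True_)
(290.9, 221.6) (np.float64(-48.60399392177855), np.True_)
```

>>> move_arm(steps=[0, 0, 0, -0.0189, -0.0065, 0.008, -1, 0, 0, 0, -0.0473, -0.0163, 0.008, -1, 0, 0, 0, -0.0473, -0.0163, 0.002, -1, 0, 0, 0, -0.0473, -0.0163, -0.002, -1, 0, 0, 0, -0.0394, -0.0136, -0.0013, -1, 0, 0, 0, -0.0315, -0.0108, -0.0009, -1, 0, 0, 0, -0.0236, -0.0081, -0.0012, -1, 0, 0, 0, -0.0158, -0.0054, -0.0016, -1, 0, 0, 0, -0.0078, -0.0027, -0.0022, -1, 0, 0, 0, 0, 0, -0.003, -1])

```text
clock: 26.25
position: [0.5911, 0.1336, 0.1753]
ee_rot: [-0.0, -0.165, 0.986, 0.0]
contact_force: [0.1, 0.2, 0.6]
width: -0.0001
gripper_force: 0.3
```

```bash
python3 red.py 13 wrist scene top
```

```text
t 26.25 x,y 0.02512856376002965 -0.00022194843778184766 z 0.17528879536789788 [0.1 0.2 0.6]
wrist [(array([293.7, 165.2]), array([283, 144,  22,  43, 897], dtype=int32)), (array([347.3, 164.7]), array([337, 144,  22,  42, 886], dtype=int32))]
scene [(array([328., 151.]), array([325, 150,   7,   3,  19], dtype=int32)), (array([325.2, 156.8]), array([322, 156,   8,   3,  18], dtype=int32))]
top [(array([286.1, 207.7]), array([285, 205,   4,   6,  18], dtype=int32))]
```

```bash
python3 -c "
from ang import *
show('pics/wrist_13.npy',[(320.5,144),(320.5,165),(320.5,186)],.0036,-.0045)
show('pics/top_13.npy',[(286.1,207.7)],.0036,-.0045)
show('pics/scene_13.npy',[(326.6,153.9)],.0036,-.0045)
"
```

```text
(320.5, 144) (np.float64(-22.593080103695378), np.True_)
(320.5, 165) (np.float64(-15.564551572139544), np.True_)
(320.5, 186) (np.float64(-8.657154894080056), np.True_)
(286.1, 207.7) (np.float64(-15.353717505961528), np.True_)
(326.6, 153.9) (np.float64(-13.805776007135151), np.True_)
```

>>> move_arm(steps=[0, 0, 0, -0.0132, -0.0046, 0.007, -1, 0, 0, 0, -0.0265, -0.0091, 0.007, -1, 0, 0, 0, -0.0265, -0.0091, 0.003, -1, 0, 0, 0, -0.0265, -0.0091, 0.0007, -1, 0, 0, 0, -0.0223, -0.0077, 0.0006, -1, 0, 0, 0, -0.018, -0.0062, 0.0005, -1, 0, 0, 0, -0.0142, -0.0049, 0.0003, -1, 0, 0, 0, -0.0104, -0.0036, 0.0001, -1, 0, 0, 0, -0.0071, -0.0024, -0.0003, -1, 0, 0, 0, -0.0057, -0.002, -0.0004, -1])

```text
clock: 27.4
position: [0.5857, 0.1317, 0.1755]
ee_rot: [0.001, -0.165, 0.986, 0.0]
contact_force: [0.3, 1.6, 4.7]
width: -0.0001
gripper_force: 2.5
```

```bash
python3 red.py 14 wrist scene top
```

```text
t 27.4 x,y 0.019409751776328997 -0.0002613873052140754 z 0.17552697201836368 [0.3 1.6 4.7]
wrist [(array([295.3, 222.9]), array([285, 204,  21,  39, 773], dtype=int32)), (array([347.2, 222.4]), array([337, 204,  21,  39, 752], dtype=int32))]
scene [(array([334.8, 151.4]), array([333, 150,   5,   3,  11], dtype=int32)), (array([333.7, 157.4]), array([330, 156,   8,   4,  18], dtype=int32))]
top []
```

```bash
python3 -c "
from ang import *
show('pics/wrist_14.npy',[(321,204),(321,222.6),(321,243)],.0023,-.0055)
show('pics/scene_14.npy',[(334.2,154.4)],.0023,-.0055)
"
```

```text
(321, 204) (np.float64(-6.226262333180407), np.True_)
(321, 222.6) (np.float64(0.3708179552398787), np.True_)
(321, 243) (np.float64(8.231741873443195), np.True_)
(334.2, 154.4) (np.float64(0.13237174134493437), np.True_)
```

>>> move_arm(steps=[0, 0, 0, 0, 0, 0.002, -1, 0, 0, 0, 0, 0, 0.006, -1, 0, 0, 0, 0, 0, 0.015, -1, 0, 0, -0.0236, 0, 0, 0.035, -1, 0, 0, -0.0472, 0, 0, 0.06, -0.8, 0, 0, -0.0708, 0, 0, 0.085, -0.5, 0, 0, -0.0944, -0.005, -0.02, 0.1, -0.2, 0, 0, -0.118, -0.012, -0.06, 0.1, 0.1, 0, 0, -0.1416, -0.019, -0.1, 0.1, 0.18, 0, 0, -0.1652, -0.026, -0.14, 0.1, 0.18])

```text
clock: 28.55
position: [0.5581, -0.0101, 0.2759]
ee_rot: [0.0, 0.348, 0.937, -0.0]
contact_force: [0.2, -0.0, -1.0]
width: 0.0507
gripper_force: 0.0
```

>>> move_arm(steps=[0, 0, -0.0236, -0.007, -0.04, 0, 0.18, 0, 0, -0.0472, -0.014, -0.08, -0.01, 0.18, 0, 0, -0.0708, -0.021, -0.12, -0.03, 0.18, 0, 0, -0.0944, -0.026, -0.15, -0.05, 0.18, 0, 0, -0.118, -0.031, -0.175, -0.075, 0.18, 0, 0, -0.1416, -0.031, -0.182, -0.1, 0.18, 0, 0, -0.1431, -0.031, -0.182, -0.115, 0.18, 0, 0, -0.1431, -0.031, -0.182, -0.115, 0.18, 0, 0, -0.1431, -0.031, -0.182, -0.115, 0.18, 0, 0, -0.1431, -0.031, -0.182, -0.115, 0.18])

```text
clock: 29.55
position: [0.5285, -0.191, 0.1617]
ee_rot: [0.001, 0.719, 0.695, 0.0]
contact_force: [0.2, -0.3, -0.3]
width: 0.0505
gripper_force: 0.0
```

```bash
python3 red.py 15 scene top; python3 - <<'E'
from h import *
from rig import manip
w=manip.get_image("wrist");np.save("pics/w15.npy",w,allow_pickle=True)
cv2.imwrite("pics/w15.png",w["pixels"])
s=manip.get_state();print(s["position"],s["ee_rot"],s["width"],s["qpos"])
print(blob(w,(0,150,60),(6,255,255),(200,50,450,350)))
for p in([.529,-.1905,.082],[.529,-.1905,.042],[.529,-.1905,.062]): print(proj(w,[p]))
print(proj(w,[s["position"]]))
E
```

```text
t 29.55 x,y -0.13972939856871106 -0.2866863272837424 z 0.16169335124770162 [ 0.2 -0.3 -0.3]
scene [(array([335.8, 151.9]), array([333, 151,   7,   3,  18], dtype=int32)), (array([333.6, 157.4]), array([330, 156,   8,   4,  25], dtype=int32))]
top [(array([283.2, 200. ]), array([281, 197,   5,   7,  23], dtype=int32)), (array([274.6, 203.2]), array([273, 201,   4,   6,  21], dtype=int32))]
[ 0.52837986 -0.19079701  0.1614744 ] [1.04024662e-03 7.18921843e-01 6.95090049e-01 3.55621542e-04] 0.05010984527057908 [-4.70377597e-01  2.89335811e-01  1.62087247e+00 -5.75390614e-06
  1.22918567e+00 -4.36670813e-01]
(array([321.99845679, 196.25      ]), array([110, 129,  25,  34, 648], dtype=int32))
[[322.18609558 198.65519103]]
[[322.0405997  186.46147799]]
[[322.10822382 192.12845867]]
[[321.61827247 239.06016499]]
```

View pics/w15.png

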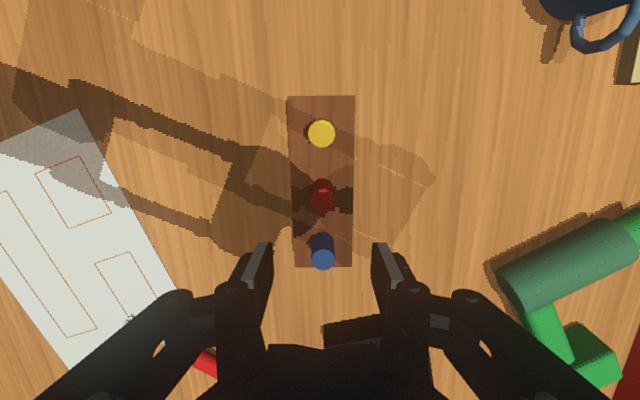

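The wrist view shows the red head at (322,196) centred between the fingertips at (265,245) and (378,245), with yellow at (321,133) and blue at (322,252).

```bash
python3 -c "
from ang import *
show('pics/scene_15.npy',[(334.7,154.65)],.0023,-.0055)
show('pics/top_15.npy',[(278.9,201.6)],.0023,-.0055)
T=np.load('pics/top_15.npy',allow_pickle=True).item();S=np.load('pics/scene_15.npy',allow_pickle=True).item()
print(onz(T,[(278.9,201.6)],.1945)-C,onz(S,[(334.7,154.65)],.1945)-C)
"
```

```text
(334.7, 154.65) (np.float64(1.1723093964710891), np.True_)
(278.9, 201.6) (np.float64(0.6558688294487007), np.True_)
[[ 0.00124655 -0.0006536   0.0845    ]] [[0.00165762 0.00049855 0.0845    ]]
```

>>> move_arm(steps=[0, 0, 0, 0.0003, 0.0003, -0.02, 0.18, 0, 0, 0, 0.0003, 0.0003, -0.045, 0.18, 0, 0, 0, 0.0003, 0.0003, -0.07, 0.18, 0, 0, 0, 0.0003, 0.0003, -0.09, 0.18, 0, 0, 0, 0.0003, 0.0003, -0.1, 0.18, 0, 0, 0, 0.0003, 0.0003, -0.105, 0.18, 0, 0, 0, 0.0003, 0.0003, -0.11, 0.18, 0, 0, 0, 0.0003, 0.0003, -0.114, 0.18, 0, 0, 0, 0.0003, 0.0003, -0.116, 0.18, 0, 0, 0, 0.0003, 0.0003, -0.116, 0.18])

```text
clock: 30.7
position: [0.5282, -0.1906, 0.0446]
ee_rot: [0.0, 0.719, 0.695, 0.0]
contact_force: [-0.2, 0.4, -0.2]
width: 0.0505
gripper_force: 0.0
```

>>> move_arm(steps=[0, 0, 0, 0.0005, 0, -0.003, 0.18, 0, 0, 0, 0.0005, 0, -0.006, 0.18, 0, 0, 0, 0.0005, 0, -0.009, 0.18, 0, 0, 0, 0.0005, 0, -0.012, 0.18, 0, 0, 0, 0.0005, 0, -0.014, 0.18, 0, 0, 0, 0.0005, 0, -0.0155, 0.18, 0, 0, 0, 0.0005, 0, -0.0155, -0.1, 0, 0, 0, 0.0005, 0, -0.0155, -0.3, 0, 0, 0, 0.0005, 0, -0.0155, -0.4, 0, 0, 0, 0.0005, 0, -0.0155, -0.4, 0])

```text
validation failed for argument at $.st...
```

>>> move_arm(steps=[0, 0, 0, 0.0005, 0, -0.003, 0.18, 0, 0, 0, 0.0005, 0, -0.006, 0.18, 0, 0, 0, 0.0005, 0, -0.009, 0.18, 0, 0, 0, 0.0005, 0, -0.012, 0.18, 0, 0, 0, 0.0005, 0, -0.014, 0.18, 0, 0, 0, 0.0005, 0, -0.0155, 0.18, 0, 0, 0, 0.0005, 0, -0.0155, 0, 0, 0, 0, 0.0005, 0, -0.0155, -0.2, 0, 0, 0, 0.0005, 0, -0.0155, -0.3, 0, 0, 0, 0.0005, 0, -0.0155, -0.3])

```text
clock: 31.7
position: [0.5286, -0.1906, 0.029]
ee_rot: [0.0, 0.719, 0.695, 0.0]
contact_force: [-0.6, 0.1, -0.3]
width: 0.0298
gripper_force: 0.0
```

```bash
python3 - <<'E'
from h import *
from rig import manip
w=manip.get_image("wrist");s=manip.get_image("scene")
print(manip.get_state()["contact_force"],manip.get_state()["width"])
a=cv2.resize(w["pixels"][150:320,240:400],None,fx=2.4,fy=2.4,interpolation=cv2.INTER_CUBIC)
b=cv2.resize(cv2.convertScaleAbs(s["pixels"][205:305,205:295],alpha=1.8),None,fx=4.4,fy=4.4,interpolation=cv2.INTER_CUBIC)
o=np.zeros((440,790,3),np.uint8);o[:a.shape[0],:a.shape[1]]=a;o[:,390:390+b.shape[1]]=b
cv2.imwrite("pics/m16.png",o)
E
```

```text
[-0.6630394   0.19339758 -0.09294831] 0.029657943684247845
```

View pics/m16.png

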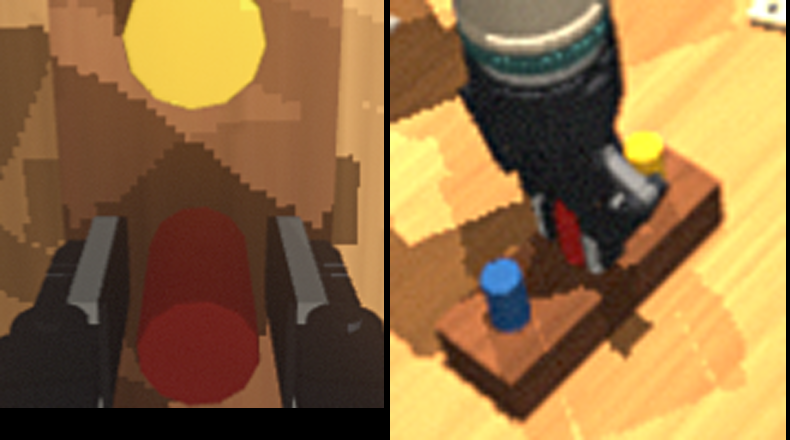

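The mosaic shows the red head centred between the pads, with tips near its lower end and neither neighbour touched. That was my last picture.

>>> move_arm(steps=[0, 0, 0, 0, 0, 0, -0.5, 0, 0, 0, 0, 0, 0, -0.7, 0, 0, 0, 0, 0, 0, -0.8, 0, 0, 0, 0, 0, 0, -0.8, 0, 0, 0, 0, 0, 0, -0.8, 0, 0, 0, 0, 0, 0.005, -0.8, 0, 0, 0, 0, 0, 0.012, -0.8, 0, 0, 0, 0, 0, 0.02, -0.8, 0, 0, 0, 0, 0, 0.028, -0.8, 0, 0, 0, 0, 0, 0.035, -0.8], squeeze=25)

```text
clock: 32.8
position: [0.5288, -0.1907, 0.0649]
ee_rot: [0.0, 0.719, 0.695, 0.0]
contact_force: [-0.7, -0.9, -0.4]
width: 0.0211
gripper_force: 24.4
```

>>> move_arm(steps=[0, 0, 0, 0, 0, 0.03, -0.8, 0, 0, 0, 0, 0, 0.075, -0.8, 0, 0, 0, 0.001, 0.01, 0.115, -0.8, 0, 0, 0, 0.005, 0.035, 0.15, -0.8, 0, 0, 0, 0.01, 0.075, 0.17, -0.8, 0, 0, 0, 0.015, 0.12, 0.17, -0.8, 0, 0, 0, 0.021, 0.168, 0.17, -0.8, 0, 0, 0, 0.027, 0.215, 0.17, -0.8, 0, 0, 0, 0.033, 0.26, 0.17, -0.8, 0, 0, 0, 0.037, 0.295, 0.17, -0.8])

```text
clock: 33.8
position: [0.5654, 0.1072, 0.2345]
ee_rot: [0.0, 0.719, 0.695, 0.001]
contact_force: [1.0, 0.3, -0.3]
width: 0.0213
gripper_force: 24.6
```

>>> move_arm(steps=[0, 0, 0, 0.0015, 0.012, 0, -0.8, 0, 0, 0, 0.0027, 0.021, 0, -0.8, 0, 0, 0, 0.0027, 0.021, 0, -0.8, 0, 0, 0, 0.0027, 0.021, 0, -0.8, 0, 0, 0, 0.0027, 0.021, 0, -0.8, 0, 0, 0, 0.0027, 0.021, 0, -0.8, 0, 0, 0, 0.0027, 0.021, 0, -0.8, 0, 0, 0, 0.0027, 0.021, 0, -0.8, 0, 0, 0, 0.0027, 0.021, 0, -0.8, 0, 0, 0, 0.0027, 0.021, 0, -0.8])

```text
clock: 34.8
position: [0.5682, 0.1254, 0.2338]
ee_rot: [0.0, 0.719, 0.695, 0.0]
contact_force: [0.5, 0.9, -0.9]
width: 0.0214
gripper_force: 24.6
```

```bash
python3 red.py 17 wrist scene top; python3 - <<'E'
from h import *
S,T,W=[np.load(f"pics/{n}_17.npy",allow_pickle=True).item() for n in("scene","top","wrist")]
for n,im in(("s",S),("w",W)):
    h=cv2.cvtColor(im["pixels"],cv2.COLOR_BGR2HSV)
    r=cv2.inRange(h,(0,140,30),(8,255,255))|cv2.inRange(h,(172,140,30),(180,255,255))
    k,l,st,ce=cv2.connectedComponentsWithStats(r)
    box=(280,100,390,190) if n=="s" else (230,80,420,330)
    print(n,[(ce[i].round(1),st[i]) for i in range(1,k) if st[i,4]>5 and box[0]<ce[i][0]<box[2] and box[1]<ce[i][1]<box[3]])
from rig import manip
p=manip.get_state()["position"]
for dz,name in((.053,"top"),(.033,"cen"),(.013,"bot"),(-.017,"foot")): print(name,proj(S,[p+[0,0,dz]]),proj(W,[p+[0,0,dz]]))
E
```

```text
t 34.8 x,y 0.0008061385160185166 -0.00048205605440163464 z 0.23382148581200818 [ 0.5  0.9 -0.9]
wrist [(array([314.6, 201.1]), array([299, 190,  32,  22, 395], dtype=int32)), (array([322.7, 240.8]), array([301, 223,  43,  34, 500], dtype=int32))]
scene [(array([335.9, 151.9]), array([333, 151,   7,   3,  12], dtype=int32)), (array([333.2, 157.4]), array([330, 156,   8,   4,  19], dtype=int32))]
top []
s [(array([334.7, 131.5]), array([332, 123,   7,  18, 104], dtype=int32)), (array([335.9, 151.9]), array([333, 151,   7,   3,  12], dtype=int32)), (array([333.2, 157.4]), array([330, 156,   8,   4,  19], dtype=int32))]
w [(array([314.6, 201.1]), array([299, 190,  32,  22, 395], dtype=int32)), (array([322.2, 276.9]), array([ 296,  223,   52,   97, 3537], dtype=int32))]
top [[336.00375182 125.45940606]] [[321.79234178 292.41554813]]
cen [[335.6250047  132.11990009]] [[321.78960486 267.95664218]]
bot [[335.2566884 138.5892038]] [[321.7875025  249.14591877]]
foot [[334.72292934 147.950967  ]] [[321.78512983 227.89323811]]
```

```bash
python3 - <<'E'
from h import *
C=np.array([.5673,.1256,0]);a=np.radians(19);ex=np.array([np.cos(a),np.sin(a),0]);ey=np.array([-np.sin(a),np.cos(a),0])
W=np.load("pics/wrist_17.npy",allow_pickle=True).item();S=np.load("pics/scene_17.npy",allow_pickle=True).item();T=np.load("pics/top_15.npy",allow_pickle=True).item()
P=onz(W,[(314.6,201.1)],.1945)[0]; print("wrist far",(P-C)@ex,(P-C)@ey)
for u in((335.9,151.9),(333.2,157.4)):
    P=onz(S,[u],.1945)[0]; print("scene",(P-C)@ex,(P-C)@ey)
for u in((283.2,200.),(274.6,203.2)):
    P=onz(T,[u],.1945)[0]; print("top",(P-C)@ex,(P-C)@ey)
W=np.load("pics/wrist_14.npy",allow_pickle=True).item()
for u in((295.3,222.9),(347.2,222.4)):
    P=onz(W,[u],.1945)[0]; print("w14",(P-C)@ex,(P-C)@ey)
E
```

```text
wrist far 4.049911793715434e-05 0.011617862154600605
scene 0.001854741708259437 0.012176043824700437
scene 0.0008554911542060276 -0.012341490282916923
top 0.0015606118366022165 -0.014484676112695079
top 0.00037215486347780236 0.012437188756826258
w14 0.0007098853160497137 -0.014252382497414314
w14 0.00043096073655470463 0.012050659603098987
```

>>> move_arm(steps=[0, 0, 0, 0, -0.0003, -0.005, -0.8, 0, 0, 0, 0, -0.0003, -0.01, -0.8, 0, 0, 0, 0, -0.0003, -0.014, -0.8, 0, 0, 0, 0, -0.0003, -0.017, -0.8, 0, 0, 0, 0, -0.0003, -0.019, -0.8, 0, 0, 0, 0, -0.0003, -0.021, -0.8, 0, 0, 0, 0, -0.0003, -0.0225, -0.8, 0, 0, 0, 0, -0.0003, -0.024, -0.8, 0, 0, 0, 0, -0.0003, -0.024, -0.8, 0, 0, 0, 0, -0.0003, -0.024, -0.8])

```text
clock: 35.95
position: [0.5683, 0.1252, 0.2099]
ee_rot: [0.0, 0.719, 0.695, 0.0]
contact_force: [0.0, -0.4, -0.0]
width: 0.0214
gripper_force: 24.6
```

>>> move_arm(steps=[0, 0, 0, 0, 0, -0.0003, -0.8, 0, 0, 0, 0, 0, -0.0006, -0.8, 0, 0, 0, 0, 0, -0.0009, -0.8, 0, 0, 0, 0, 0, -0.0012, -0.8, 0, 0, 0, 0, 0, -0.0014, -0.8, 0, 0, 0, 0, 0, -0.0016, -0.8, 0, 0, 0, 0, 0, -0.0018, -0.8, 0, 0, 0, 0, 0, -0.002, -0.8, 0, 0, 0, 0, 0, -0.002, -0.8, 0, 0, 0, 0, 0, -0.002, -0.8])

```text
clock: 36.95
position: [0.5682, 0.1252, 0.2078]
ee_rot: [0.0, 0.719, 0.695, 0.0]
contact_force: [-0.1, -0.7, -0.7]
width: 0.0214
gripper_force: 24.6
```

>>> move_arm(steps=[0, 0, 0, 0, 0, -0.0004, -0.8, 0, 0, 0, 0, 0, -0.0008, -0.8, 0, 0, 0, 0, 0, -0.0012, -0.8, 0, 0, 0, 0, 0, -0.0016, -0.8, 0, 0, 0, 0, 0, -0.002, -0.8, 0, 0, 0, 0, 0, -0.0023, -0.8, 0, 0, 0, 0, 0, -0.0026, -0.8, 0, 0, 0, 0, 0, -0.0028, -0.8, 0, 0, 0, 0, 0, -0.003, -0.8, 0, 0, 0, 0, 0, -0.003, -0.8])

```text
clock: 37.95
position: [0.5682, 0.1252, 0.2048]
ee_rot: [0.0, 0.719, 0.695, 0.0]
contact_force: [0.1, 0.8, -0.2]
width: 0.0209
gripper_force: 24.6
```

>>> move_arm(steps=[0, 0, 0, 0, 0, -0.0007, -0.8, 0, 0, 0, 0, 0, -0.0014, -0.8, 0, 0, 0, 0, 0, -0.0021, -0.8, 0, 0, 0, 0, 0, -0.0028, -0.8, 0, 0, 0, 0, 0, -0.0035, -0.8, 0, 0, 0, 0, 0, -0.0042, -0.8, 0, 0, 0, 0, 0, -0.0048, -0.8, 0, 0, 0, 0, 0, -0.0054, -0.8, 0, 0, 0, 0, 0, -0.006, -0.8, 0, 0, 0, 0, 0, -0.006, -0.8])

```text
clock: 38.95
position: [0.5681, 0.1252, 0.1987]
ee_rot: [-0.0, 0.719, 0.695, -0.0]
contact_force: [-0.2, -0.1, 0.2]
width: 0.0216
gripper_force: 24.6
```

>>> move_arm(steps=[0, 0, 0, 0, 0, -0.001, -0.8, 0, 0, 0, 0, 0, -0.002, -0.8, 0, 0, 0, 0, 0, -0.003, -0.8, 0, 0, 0, 0, 0, -0.004, -0.8, 0, 0, 0, 0, 0, -0.005, -0.8, 0, 0, 0, 0, 0, -0.006, -0.8, 0, 0, 0, 0, 0, -0.007, -0.8, 0, 0, 0, 0, 0, -0.008, -0.8, 0, 0, 0, 0, 0, -0.009, -0.8, 0, 0, 0, 0, 0, -0.009, -0.8])

```text
clock: 39.95
position: [0.5681, 0.1252, 0.1896]
ee_rot: [-0.0, 0.719, 0.695, -0.0]
contact_force: [0.1, -0.6, -0.6]
width: 0.0214
gripper_force: 24.6
```

>>> move_arm(steps=[0, 0, 0, 0, 0, -0.0007, -0.8, 0, 0, 0, 0, 0, -0.0014, -0.8, 0, 0, 0, 0, 0, -0.0021, -0.8, 0, 0, 0, 0, 0, -0.0028, -0.8, 0, 0, 0, 0, 0, -0.0034, -0.8, 0, 0, 0, 0, 0, -0.004, -0.8, 0, 0, 0, 0, 0, -0.0045, -0.8, 0, 0, 0, 0, 0, -0.005, -0.8, 0, 0, 0, 0, 0, -0.0055, -0.8, 0, 0, 0, 0, 0, -0.0055, -0.8])

```text
clock: 40.95
position: [0.5682, 0.1252, 0.1842]
ee_rot: [-0.0, 0.719, 0.695, -0.0]
contact_force: [-0.2, -0.3, 0.1]
width: 0.0211
gripper_force: 24.6
```

>>> move_arm(steps=[0, 0, 0, 0, 0, -0.0002, -0.8, 0, 0, 0, 0, 0, -0.0004, -0.8, 0, 0, 0, 0, 0, -0.0006, -0.8, 0, 0, 0, 0, 0, -0.0008, -0.8, 0, 0, 0, 0, 0, -0.001, -0.8, 0, 0, 0, 0, 0, -0.0012, -0.8, 0, 0, 0, 0, 0, -0.0014, -0.8, 0, 0, 0, 0, 0, -0.0015, -0.8, 0, 0, 0, 0, 0, -0.0015, -0.8, 0, 0, 0, 0, 0, -0.0015, -0.8])

```text
clock: 41.95
position: [0.5682, 0.1252, 0.1828]
ee_rot: [0.0, 0.719, 0.695, 0.0]
contact_force: [0.0, -0.7, 0.2]
width: 0.021
gripper_force: 24.6
```

>>> move_arm(steps=[0, 0, 0, 0, 0, -0.0002, -0.8, 0, 0, 0, 0, 0, -0.0004, -0.8, 0, 0, 0, 0, 0, -0.0006, -0.8, 0, 0, 0, 0, 0, -0.0008, -0.8, 0, 0, 0, 0, 0, -0.001, -0.8, 0, 0, 0, 0, 0, -0.0012, -0.8, 0, 0, 0, 0, 0, -0.0014, -0.8, 0, 0, 0, 0, 0, -0.0015, -0.8, 0, 0, 0, 0, 0, -0.0015, -0.8, 0, 0, 0, 0, 0, -0.0015, -0.8])

```text
clock: 42.95
position: [0.5682, 0.1252, 0.1814]
ee_rot: [0.0, 0.719, 0.695, 0.0]
contact_force: [-0.1, 0.6, 0.1]
width: 0.0211
gripper_force: 24.6
```

>>> move_arm(steps=[0, 0, 0, 0, 0, -0.0002, -0.8, 0, 0, 0, 0, 0, -0.0004, -0.8, 0, 0, 0, 0, 0, -0.0006, -0.8, 0, 0, 0, 0, 0, -0.0008, -0.8, 0, 0, 0, 0, 0, -0.001, -0.8, 0, 0, 0, 0, 0, -0.0012, -0.8, 0, 0, 0, 0, 0, -0.0014, -0.8, 0, 0, 0, 0, 0, -0.0015, -0.8, 0, 0, 0, 0, 0, -0.0015, -0.8, 0, 0, 0, 0, 0, -0.0015, -0.8])

```text
clock: 43.95
position: [0.5692, 0.1254, 0.1812]
ee_rot: [0.001, 0.719, 0.695, 0.001]
contact_force: [0.3, -0.3, 6.7]
width: 0.0211
gripper_force: 24.9
```

>>> move_arm(steps=[0, 0, 0, 0, 0, 0.0005, -0.8, 0, 0, 0, 0, 0, 0.001, -0.8, 0, 0, 0, 0, 0, 0.001, -0.8, 0, 0, 0, 0, 0, 0.001, -0.45, 0, 0, 0, 0, 0, 0.001, -0.35, 0, 0, 0, 0, 0, 0.001, -0.2, 0, 0, 0, 0, 0, 0.001, 0, 0, 0, 0, 0, 0, 0.001, 0.1, 0, 0, 0, 0, 0, 0.001, 0.1, 0, 0, 0, 0, 0, 0.001, 0.1])

```text
clock: 44.95
position: [0.5682, 0.1251, 0.1808]
ee_rot: [0.0, 0.719, 0.695, -0.0]
contact_force: [-0.2, 0.8, 0.6]
width: 0.0467
gripper_force: 0.0
```

```bash
python3 red.py 18 wrist; python3 - <<'E'
from h import *
from rig import manip
s=manip.get_state();p=s["position"];print(s["width"],s["contact_force"])
W=np.load("pics/wrist_18.npy",allow_pickle=True).item()
h=cv2.cvtColor(W["pixels"],cv2.COLOR_BGR2HSV)
r=cv2.inRange(h,(0,140,30),(8,255,255))|cv2.inRange(h,(172,140,30),(180,255,255))
k,l,st,ce=cv2.connectedComponentsWithStats(r)
print([(ce[i].round(1),st[i]) for i in range(1,k) if st[i,4]>30])
for z in(.2345,.1945): print(proj(W,[[p[0],p[1],z]]))
g=cv2.cvtColor(W["pixels"],cv2.COLOR_BGR2GRAY);print(g[300,250:400:3])
E
```

```text
t 44.95 x,y 0.0006940219420704976 -0.000715124502893904 z 0.18077622393318993 [-0.2  0.8  0.6]
wrist [(array([319.2, 260.1]), array([ 292,  217,   59,   85, 3050], dtype=int32))]
0.046983862552988295 [-0.51854366 -0.74534571  0.14029033]
[(array([320.3, 271.1]), array([ 292,  217,   59,  102, 4077], dtype=int32)), (array([619.5, 339.5]), array([ 582,  216,   58,  184, 5186], dtype=int32))]
[[321.84702471 293.67010346]]
[[321.83402584 249.92869162]]
[ 37  38  34  38  38  34  32  82 131 133 134 134 136 136 136 119  52  54
  57  54  56  55  57  57  58  57  58  56  57  56  59  56  97 162 169 161
 162 155 167 169 167  55  38  42  44  42  41  42  42  44]
```

>>> move_arm(steps=[0, 0, 0, 0, 0, 0.003, 0.1, 0, 0, 0, 0, 0, 0.008, 0.1, 0, 0, 0, 0, 0, 0.018, 0.1, 0, 0, 0, 0, 0, 0.035, 0.1, 0, 0, 0, 0, 0, 0.06, 0.1, 0, 0, 0, 0, 0, 0.09, 0.1, 0, 0, 0, -0.01, -0.03, 0.11, 0.1, 0, 0, 0, -0.03, -0.07, 0.12, 0.1, 0, 0, 0, -0.05, -0.1, 0.12, 0.1, 0, 0, 0, -0.05, -0.1, 0.12, 0.1])

```text
clock: 46.0
position: [0.5163, 0.0222, 0.3028]
ee_rot: [0.001, 0.721, 0.693, -0.0]
contact_force: [0.9, 1.0, -0.3]
width: 0.0465
gripper_force: 0.0
```

```bash
python3 - <<'E'
from h import *
from rig import manip
C=np.array([.5673,.1256,0]);a=np.radians(19);ex=np.array([np.cos(a),np.sin(a),0]);ey=np.array([-np.sin(a),np.cos(a),0])
print(manip.get_state()["position"])
I={}
for n in("scene","top","wrist"):
    im=manip.get_image(n);I[n]=im
    h=cv2.cvtColor(im["pixels"],cv2.COLOR_BGR2HSV)
    r=cv2.inRange(h,(0,140,30),(8,255,255))|cv2.inRange(h,(172,140,30),(180,255,255))
    k,l,st,ce=cv2.connectedComponentsWithStats(r)
    H=C+.0008*ex-.0008*ey
    q=proj(im,[H+[0,0,.2345],H+[0,0,.2145],H+[0,0,.1945]])
    print(n,[(ce[i].round(1),st[i][:5]) for i in range(1,k) if st[i,4]>4 and np.linalg.norm(ce[i]-q[1])<60],q.round(1).tolist())
    b=[(215,225,285,300),(350,205,410,235)]
    if n!="wrist":
        for c,lo,hi in(("b",(98,150,50),(115,255,255)),("y",(22,150,60),(32,255,255))): print(c,blob(im,lo,hi,b[n=="top"])[0])
E
```

```text
[0.51634071 0.02216156 0.30283024]
scene [(array([334.8, 149.7]), array([330, 140,  10,  20, 136], dtype=int32))] [[335.0, 142.6], [334.6, 148.7], [334.3, 154.7]]
b [231.03061224 271.30612245]
y [262.13207547 238.43396226]
top [] [[277.2, 200.2], [278.0, 200.9], [278.8, 201.7]]
b [396.88461538 219.96153846]
y [363.43137255 218.47058824]
wrist [(array([381.9,  69.2]), array([ 359,   46,   42,   52, 1226], dtype=int32))] [[387.4, 66.1], [382.0, 69.5], [377.3, 72.3]]
```

```bash
python3 -c "
from rig import manip
print(manip.sign_off())"
```

```text
the job is handed in; nothing more can be done
None
```

I handed the job in at about 46 s. The wheel's peg hole is within about 1° of straight up, and the red peg stands in it, fully home as far as force and camera readings show. The largest force I read on the wheel was about 7.5 N, the other two pegs are still in the rack, and I never touched the other things on the table. The judge's verdict was not shown.

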